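# Box the red gourd and hold the lid over it

### The arm

A 6-joint arm with a two-finger parallel gripper is mounted at the origin on the work surface. World frame = base frame: x ahead of the robot, y to its left, z up, the work surface at z = 0. Lengths are in m, angles in rad, forces in N, time in s.
With the tool pointing down it reaches from about 0.375 to 0.975 m from the base axis. Payload 3.8 kg.
Tool frame: the origin (TCP) lies midway between the tips of the shut fingers; the grasp point (between the pads) lies 19 mm behind it; z points along the fingers, y is the direction in which the jaws open and shut (so a half turn about z gives the same grasp; the last joint's range is limited). The gripper opens to 85 mm and grips with 20 to 120 N. Pads are 22 mm wide; open, the fingers measure 114 mm over their backs; the gripper's body (76 mm by 85 mm) begins 54 mm behind the grasp point. The pads swing forward as they close: fully open they stand 13 mm farther back than shut.
Start: joints at [-1.255, 0.264, 1.604, -0, 1.274, -0.037], TCP at [0.233, -0.633, 0.231] pointing down, gripper open.
Joint ranges: [-2.63, 2.63], [-0.94, 2.18], [0.31, 2.57], [-1.31, 4.45], [0, 2.66], [-2.55, 2.55]. Speed limits (rad/s): [2.57, 2.57, 3.14, 3.14, 3.14, 3.14].

### API

Orientations are given as a rotation vector (axis times angle).
In Python, from workcell import bot gives the robot as it stands. The module is installed in compiled form; this text tells all that it offers.
- The arm moves only by the tool move_arm, never from a script. Its argument "steps" is a list of rows, each a list of 5 numbers: the shift along the tool's x, y, z in mm, then the turn about the tool's z in degrees, then the opening in per cent of the stroke, from 0 (shut) to 100 (fully open). In form: [[tx, ty, tz, turn, claw], ...]. A call has 1 to 20 rows; each row is the pose to reach, as a shift and turn from the pose commanded when the call began, along the tool's axes at that moment; what a row does not reach only later rows make up. A row lasts 1/10 s, in which the tool goes at most 50 mm and 8.59 degrees, less where a joint would pass 70% of its speed; a pose out of reach is approached as far as the arm can. A call with a gripper value outside its range is refused whole. The fingers move at their own pace and stop on an object; "newtons" is the grip in N (left out, the last holds). Time passes only in rows, so rows that repeat a pose let the fingers close. It gives the time, the measured TCP pose, the force and the opening at its end, in the units of the state.
- bot.read_state(): the state, without advancing time (a new reading comes with each control period).
- bot.read_camera(name): name is "side" or "top" or "wrist"; returns a dict with "pixels" (420x560x3 uint8, red, green, blue), "depth" (420x560 float32, m along the optical axis (not along the pixel's ray), 0 where there is no reading), "fovy" (degrees; the focal length in pixels is half the picture's height over the tangent of half this angle, whatever the lens; pixels are square), "cx", "cy" (the principal point, pixels), "xyz" and "attitude" of the camera in the world. Camera axes: x right, y up, looking along -z (the intrinsics and any distortion apply to the point x, -y, -z); pixel columns grow to the right and rows downward; lengths in m; the calibration is good to about 2 mm. A picture is of the moment at which its call begins.
- bot.finish_job(): hands the job in, once; it reports no verdict.
The state is a dict: "time": time; "q": joint angles; "joint_vel": joint speeds; "joint_torque": joint torques, N m; "tool_pos": TCP position; "tcp_rot": TCP orientation; "wrist_force": force on the tool from outside, world axes, zero at the start; "torque": the same for the moment, N m; "width": opening from 0.0 (shut) to 1.0 (fully open).
Only numpy, scipy, OpenCV 4.12 (cv2) and the standard library are available. Lean on these libraries where they do the work, as an engineer would, in place of code of your own. Each camera call takes 0.05 s, during which the arm holds its last target.

### The job

Take the dark red gourd from the wooden riser and stand it upright on the floor of the open gift box, lowering it gently rather than dropping it, and let go. Then bring the box's lid over from the other side of the riser and finish still holding it in the gripper, level, still and lined up squarely over the box's opening, about 1.5 cm above the rim, so that I can slip a card in; the lid must never touch the box. Leave the other two gourds, the caliper and the tin undisturbed.

Things in the scene. Friction and masses are not known exactly. Their poses are not given: they have to be found in the camera images.
- gourd_red: Double dried gourd, 86 mm tall: lower bulb 54 mm across, waist 24 mm, upper bulb a ball 34 mm across centred 62 mm up, thin stem 8 mm across on top from 78 to 86 mm; flat foot 31 mm across. About 60 g. Origin at the centre of its foot, z up its axis. Dark red-brown: the one to box. Starts on the riser, in any of the three places; light enough to tip if brushed.
- box: Open rectangular dark wooden box, loose on the table, outside 160 (its x) x 130 (its y) x 100 mm high, walls 6 mm, floor 6 mm thick, so the opening is 148 x 118 mm and the inside 94 mm deep. About 0.55 kg. Origin at the centre of its underside, z up; the rim is at z = 100 mm. Stands to the left or right of the riser, the lid on the other side.
- lid: Lid lying right way up on the table, 130 g: dark plate 166 (its x) x 136 (its y) x 8 mm over a pale plug 134 x 104 x 6 mm that fits into the opening; in the centre on top a pale block handle 56 long (x) x 20 wide (y) x 34 mm high. Origin: centre of the plug's underside, z up (plate 6 to 14, handle 14 to 48 mm up). Lined up = its x axis along the box's x, either way round, centres in line.
- riser: Fixed pale wooden block, 340 (its x) x 80 (its y) x 40 mm high, running away from the robot in the middle of the table, between box and lid. The three gourds stand in a row along its top, about 105 mm apart. Origin at the centre of its underside.
- gourd_straw: Double dried gourd, 86 mm tall: lower bulb 54 mm across, waist 24 mm, upper bulb a ball 34 mm across centred 62 mm up, thin stem 8 mm across on top from 78 to 86 mm; flat foot 31 mm across. About 60 g. Origin at the centre of its foot, z up its axis. Pale straw yellow. Bystander on the riser.
- gourd_honey: Double dried gourd, 86 mm tall: lower bulb 54 mm across, waist 24 mm, upper bulb a ball 34 mm across centred 62 mm up, thin stem 8 mm across on top from 78 to 86 mm; flat foot 31 mm across. About 60 g. Origin at the centre of its foot, z up its axis. Honey orange-brown. Bystander on the riser.
- caliper: Digital caliper lying flat on the table beside the work, steel beam 230 mm long (its y), black body; up to 75 mm wide, 15 mm high. Origin under the middle of the beam. Bystander.
- tin: Round flat metal tin with a dark red lid, 70 mm across, 32 mm high, on the table beside the work. Origin at the centre of its underside. Bystander.
Mind the look-alikes: they are no part of the job. What is shaped like the lid but purple is not meant.

How it is judged:
By the outcome, as a careful person would: the job done as asked, in the order asked, and still so for the second after the job is handed in, while the arm keeps its last pose, push and grip.
It also fails if it takes over 67 s, if anything falls off the work surface, if the arm or the gripper's body presses on something with over 40 N, if the wrist force passes 120 N, or if a joint passes its speed limit or range.

## Working session

There is one attempt and no reset: what is moved stays moved. The work goes in short steps, Python scripts to look and compute and a tool call to move; the robot and the scene stay as the last step left them, time stands still between calls to the robot, and variables do not carry over. Pictures are saved under pics/ and viewed, and the job is handed in when it is done.

Besides the shell and the picture viewer there is one more tool, called after "Request:" as a command line: name --pt "numbers of a row" for each row, then --argument value for the rest. move_arm: Moves the arm, as the interface text tells. Its arguments: {"type":"object","properties":{"steps":{"type":"array","items":{"type":"array","items":{"type":"number"}}},"newtons":{"type":"number"}},"required":["steps"]}

```bash
mkdir -p pics; cat > h.py <<'E'
import numpy as np, cv2
from scipy.spatial.transform import Rotation as R
from workcell import bot
def cam(n):
    c=bot.read_camera(n); np.savez(f'last_{n}.npz',**{k:np.asarray(v) for k,v in c.items()}); return c
E
python3 - <<'E'
from h import *
s=bot.read_state(); print(s)
for n in ["side","top","wrist"]:
    c=cam(n); cv2.imwrite(f'pics/a_{n}.png',c['pixels'][:,:,::-1]); print(n,{k:v for k,v in c.items() if k not in('pixels','depth')}, (c['depth']>0).mean())
E
```

```text
{'time': 0.0, 'q': array([-1.25488726e+00,  2.64773577e-01,  1.60540791e+00, -2.66371631e-06,
        1.27369515e+00, -3.69216634e-02]), 'joint_vel': array([-0.00042392,  0.00075497, -0.00085186,  0.00100429, -0.00155452,
        0.00053882]), 'joint_torque': array([-2.73075551e-03, -5.15118277e+01, -3.67310464e+01, -2.45432684e-04,
        1.28456918e-02,  2.17165656e-06]), 'tool_pos': array([ 0.2330014 , -0.63271415,  0.22992996]), 'tcp_rot': array([-3.09060579e+00, -5.50959198e-01,  5.02435632e-04]), 'wrist_force': array([ 0.0668406 ,  0.44020466, -0.15096806]), 'torque': array([ 0.00482306,  0.01379798, -0.00482575]), 'width': 0.9991474146025794}
side {'fovy': 43.776646545659574, 'cx': 278.6799751233912, 'cy': 210.91167196131286, 'xyz': array([-0.30949518,  1.0742452 ,  0.88858323]), 'attitude': array([ 0.42800959, -1.22678366, -2.22012213])} 0.9959183673469387
top {'fovy': 49.81745597872357, 'cx': 282.55125594169533, 'cy': 208.20604986055525, 'xyz': array([0.34908465, 0.01001937, 1.33223955]), 'attitude': array([ 0.10379901, -0.12253343, -1.55335385])} 0.9957993197278912
wrist {'fovy': 70.99856128282907, 'cx': 278.3920321365652, 'cy': 207.53541104013306, 'xyz': array([ 0.2989415 , -0.60925377,  0.37147564]), 'attitude': array([-0.24650512,  0.17357836, -1.20905701])} 0.9959608843537415
```

View pics/a_top.png

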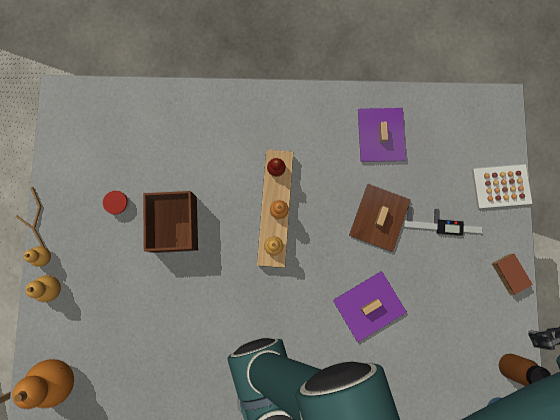

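View pics/a_side.png

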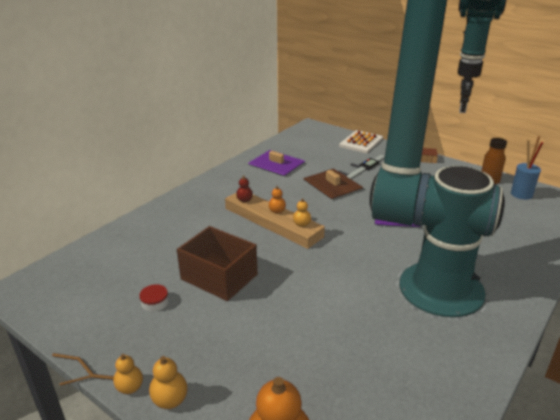

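View pics/a_wrist.png

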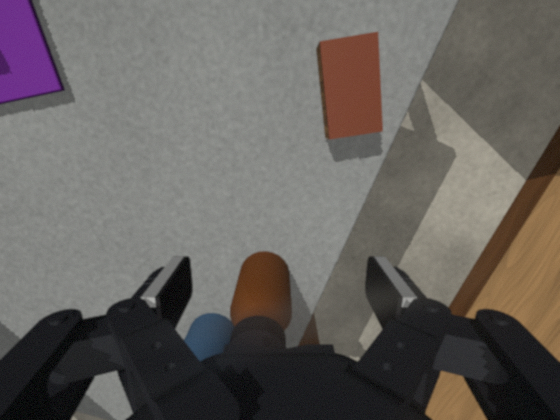

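The top view shows the box left at (170,222), the red gourd at the far end of the riser (276,167), honey (279,209), straw (273,245), the real brown lid at (380,217) between two purple decoys, the caliper (445,228) and the tin (115,202). Next I measure them.

```bash
cat >> h.py <<'E'
def load(n): 
    d=np.load(f'last_{n}.npz'); return {k:d[k] for k in d.files}
def K(c): return 210/np.tan(np.radians(float(c['fovy']))/2)
def rays(c,uv):
    uv=np.atleast_2d(np.asarray(uv,float)); f=K(c)
    d=np.c_[(uv[:,0]-c['cx'])/f,-(uv[:,1]-c['cy'])/f,-np.ones(len(uv))]
    return R.from_rotvec(c['attitude']).apply(d)
def plane(c,uv,z):
    d=rays(c,uv); return c['xyz']+d*((z-c['xyz'][2])/d[:,2:3])
def dep(c,uv):
    uv=np.atleast_2d(uv); z=c['depth'][uv[:,1].astype(int),uv[:,0].astype(int)]
    return c['xyz']+rays(c,uv)*z[:,None]
def cloud(c):
    v,u=np.mgrid[:420,:560]; uv=np.c_[u.ravel(),v.ravel()]
    return (c['xyz']+rays(c,uv)*c['depth'].ravel()[:,None]).reshape(420,560,3)
def tri(ca,ua,cb,ub):
    A=[];b=[]
    for c,u in((ca,ua),(cb,ub)):
        d=rays(c,u)[0]; d/=np.linalg.norm(d); P=np.eye(3)-np.outer(d,d); A.append(P); b.append(P@c['xyz'])
    x,res,_,_=np.linalg.lstsq(np.vstack(A),np.hstack(b),rcond=None); return x,np.sqrt(res)
E
python3 - <<'E'
from h import *
for n in ('top','side'):
    c=load(n); P=cloud(c)
    print(n,'table z', [P[v,u].round(4) for u,v in ((330,350),(230,120),(240,220))] if n=='top' else [P[v,u].round(4) for u,v in ((120,240),(350,300),(230,330))])
    px=c['pixels'].astype(int); 
    if n=='top': rois=dict(box=(135,182,205,260),lid=(340,175,415,260),red=(262,150,292,180),hon=(268,196,292,222),straw=(260,232,288,258),riser=(250,145,300,275),tin=(95,185,135,220))
    else: rois=dict(box=(170,220,265,300),lid=(295,160,370,205),red=(232,174,256,206),hon=(266,184,288,216),straw=(290,196,314,230),riser=(220,190,330,245),tin=(130,280,175,315))
    for k,(a,b,e,f) in rois.items():
        Q=P[b:f,a:e].reshape(-1,3); print(k)
        zs=Q[:,2]; 
        h,ed=np.histogram(zs,bins=np.arange(-.01,.15,.004)); print('  zhist',[(round(ed[i],3),int(h[i])) for i in range(len(h)) if h[i]>15], 'max',zs.max().round(4))
E
```

```text
top table z [array([ 0.1368, -0.1452,  0.0019]), array([8.130e-01, 1.598e-01, 3.000e-04]), array([0.5054, 0.1208, 0.0023])]
box
  zhist [(np.float64(-0.01), 29), (np.float64(-0.006), 451), (np.float64(-0.002), 1248), (np.float64(0.002), 1238), (np.float64(0.006), 814), (np.float64(0.01), 163), (np.float64(0.014), 38), (np.float64(0.018), 51), (np.float64(0.022), 42), (np.float64(0.026), 49), (np.float64(0.03), 44), (np.float64(0.034), 46), (np.float64(0.038), 45), (np.float64(0.042), 46), (np.float64(0.046), 40), (np.float64(0.05), 46), (np.float64(0.054), 47), (np.float64(0.058), 55), (np.float64(0.062), 44), (np.float64(0.066), 51), (np.float64(0.07), 50), (np.float64(0.074), 55), (np.float64(0.078), 47), (np.float64(0.082), 53), (np.float64(0.086), 58), (np.float64(0.09), 63), (np.float64(0.094), 111), (np.float64(0.098), 296), (np.float64(0.102), 112)] max 1.3322
lid
  zhist [(np.float64(-0.01), 37), (np.float64(-0.006), 644), (np.float64(-0.002), 1927), (np.float64(0.002), 990), (np.float64(0.006), 257), (np.float64(0.01), 984), (np.float64(0.014), 1131), (np.float64(0.018), 212
[... 4703 characters left out ...]
0.058), 58), (np.float64(0.062), 73), (np.float64(0.066), 84), (np.float64(0.07), 96), (np.float64(0.074), 99), (np.float64(0.078), 110), (np.float64(0.082), 92), (np.float64(0.086), 65), (np.float64(0.09), 51), (np.float64(0.094), 41), (np.float64(0.098), 101), (np.float64(0.102), 55), (np.float64(0.106), 30), (np.float64(0.11), 39), (np.float64(0.114), 29), (np.float64(0.118), 21)] max 0.8886
tin
  zhist [(np.float64(-0.006), 30), (np.float64(-0.002), 556), (np.float64(0.002), 351), (np.float64(0.006), 41), (np.float64(0.01), 33), (np.float64(0.014), 35), (np.float64(0.018), 36), (np.float64(0.022), 27), (np.float64(0.026), 49), (np.float64(0.03), 259), (np.float64(0.034), 153)] max 0.8886
```

```bash
cat >> h.py <<'E'
from scipy.optimize import least_squares
def rect(Q):
    (cx,cy),(w,h),a=cv2.minAreaRect((Q[:,:2]*1000).astype(np.float32))
    if w<h: w,h,a=h,w,a+90
    a=(a+90)%180-90
    return np.round([cx,cy,w,h,a],1)
def rectmask(c,m,z):
    cs,_=cv2.findContours(m.astype(np.uint8),cv2.RETR_EXTERNAL,cv2.CHAIN_APPROX_NONE)
    k=max(cs,key=cv2.contourArea)[:,0]
    return rect(plane(c,k,z))
def sphere(Q,r):
    f=lambda p:np.linalg.norm(Q-p,axis=1)-r
    return least_squares(f,Q.mean(0)-[0,0,.01],loss='soft_l1',f_scale=.002).x
E
python3 - <<'E'
from h import *
R_={'top':dict(box=(135,182,205,260),lid=(340,175,415,260),red=(262,150,292,180),hon=(268,196,292,222),straw=(260,232,288,258),riser=(250,145,300,275),tin=(95,185,135,220)),
'side':dict(box=(170,220,265,300),lid=(295,160,370,205),red=(232,174,256,206),hon=(266,184,288,216),straw=(290,196,314,230),riser=(220,190,330,245),tin=(130,280,175,315))}
T={}
for n in R_:
    c=load(n);P=cloud(c); print(n)
    def sl(k,lo,hi):
        a,b,e,f=R_[n][k]; m=np.zeros((420,560),bool); m[b:f,a:e]=True
        return m&(P[...,2]>lo)&(P[...,2]<hi)
    def clean(m):
        nl,l,st,_=cv2.connectedComponentsWithStats(m.astype(np.uint8),connectivity=8); return l==1+np.argmax(st[1:,4])
    m=clean(sl('box',.094,.108)); print('box rim depth',rect(P[m]),'plane',rectmask(c,m,.1))
    m=clean(cv2.morphologyEx(sl('lid',.008,.022).astype(np.uint8),cv2.MORPH_OPEN,np.ones((3,3)))>0); print('lid plate',rect(P[m]),rectmask(c,m,.014))
    m=clean(sl('lid',.04,.056));print('handle',rect(P[m]),rectmask(c,m,.048))
    m=clean(sl('riser',.033,.048));print('riser',rect(P[m]),rectmask(c,m,.04))
    m=clean(sl('tin',.026,.04));print('tin',rect(P[m]))
    for k in('red','hon','straw'):
        m=clean(sl(k,.09,.117)); print(k,'up',sphere(P[m],.017).round(4),'low' ,sphere(P[clean(sl(k,.055,.084))],.027).round(4), np.argwhere(m).mean(0)[::-1].round(1),m.sum())
E
```

```text
top
box rim depth [489.9 312.6 160.6 132.1   4. ] plane [489.6 311.5 160.3 132.1   3.8]
lid plate [ 518.5 -291.9  166.1  139.6  -20.1] [ 518.1 -291.8  166.3  138.8  -20.1]
handle [ 519.  -290.7   56.9   20.1  -18.9] [ 518.2 -290.    56.7   19.9  -19.2]
riser [540.1  17.8 340.4  80.   -3.4] [539.7  17.8 339.6  79.9  -3.4]
tin [549.  482.7  67.9  66.  -25.8]
red up [0.6524 0.0167 0.1017] low [0.653  0.017  0.0623] [275.8 164. ] 83
hon up [0.5305 0.0065 0.1015] low [0.5305 0.0067 0.0623] [278.4 207.8] 81
straw up [0.4274 0.0205 0.1016] low [0.4272 0.0205 0.0622] [273.1 244.9] 89
side
box rim depth [490.1 312.4 166.8 136.7   3.5] plane [488.2 315.2 167.3 140.1   3.9]
lid plate [ 515.7 -295.6  174.1  156.9  -21.8] [ 516.7 -292.7  173.2  152.3  -21. ]
handle [ 516.  -289.8   66.2   24.6  -20. ] [ 515.8 -285.    68.9   29.   -20.5]
riser [540.8  20.6 345.9  87.9  -2.5] [537.4  22.6 349.5  91.3  -3.5]
tin [547.7 485.   67.7  67.5 -22.3]
red up [0.6534 0.0174 0.1025] low [0.655  0.0166 0.063 ] [243.3 183.4] 77
hon up [0.5312 0.006  0.1028] low [0.5318 0.0063 0.0621] [276.6 193.7] 85
straw up [0.4279 0.0202 0.1029] low [0.4284 0.0197 0.0622] [301.8 206.5] 93
```

```bash
cat >> h.py <<'E'
def delta(p,psi):
    s=bot.read_state(); r=R.from_rotvec(s['tcp_rot']); M=r.as_matrix()
    d=M.T@(np.array(p)-s['tool_pos'])*1000
    cur=np.degrees(np.arctan2(M[1,0],M[0,0])); t=-((psi-cur+180)%360-180)
    print('t',round(s['time'],2),'pos',s['tool_pos'].round(4),'psi',cur.round(2),'z',M[:,2].round(4),'F',s['wrist_force'].round(2),'w',round(s['width'],3))
    print('  shift',d.round(1),'turn',t.round(2)); return d,t
E
python3 - <<'E'
from h import *
delta([.653,.017,.25],90)
E
```

```text
t 0.15 pos [ 0.233  -0.6329  0.2302] psi 20.21 z [-6.0e-04  1.7e-03 -1.0e+00] F [ 0.39  0.41 -0.33] w 1.002
  shift [ 618.6 -464.8  -18.9] turn -69.79
```

Request:
move_arm --pt "10 -8 -19 0 100" --pt "40 -30 -19 -4 100" --pt "80 -60 -19 -8 100" --pt "120 -90 -19 -12 100" --pt "160 -120 -19 -17 100" --pt "200 -150 -19 -22 100" --pt "240 -180 -19 -27 100" --pt "280 -210 -19 -32 100" --pt "320 -240 -19 -37 100" --pt "360 -270 -19 -42 100" --pt "400 -300 -19 -47 100" --pt "440 -330 -19 -52 100" --pt "480 -360 -19 -57 100" --pt "520 -390 -19 -62 100" --pt "560 -420 -19 -66 100" --pt "595 -445 -19 -69 100" --pt "612 -460 -19 -70 100" --pt "618.6 -464.8 -19 -70 100" --pt "618.6 -464.8 -19 -70 100" --pt "618.6 -464.8 -19 -70 100" --newtons 30

```text
time: 2.15
tool_pos: [0.6526, 0.0158, 0.2508]
tcp_rot: [2.218, 2.225, -0.001]
wrist_force: [-0.0, -0.7, 0.2]
width: 1.0
```

```bash
python3 - <<'E'
from h import *
c=cam('wrist'); cv2.imwrite('pics/b_wrist.png',c['pixels'][:,:,::-1])
P=cloud(c); 
# red-ish dark mask
hsv=cv2.cvtColor(c['pixels'],cv2.COLOR_RGB2HSV)
s=bot.read_state()
d=np.linalg.norm(P[...,:2]-[.653,.017],axis=2)
m=(d<.03)&(P[...,2]>.09)&(P[...,2]<.117)
print(m.sum(), sphere(P[m],.017).round(4))
m=(d<.04)&(P[...,2]>.05)&(P[...,2]<.084);print(m.sum(), sphere(P[m],.027).round(4))
delta([.653,.017,.082],90)
E
```

```text
743 [0.653  0.0162 0.1006]
876 [0.6529 0.016  0.0605]
t 2.2 pos [0.6525 0.0153 0.2508] psi 90.14 z [-0.e+00 -5.e-04 -1.e+00] F [-0.48 -0.48 -0.78] w 1.0
  shift [  1.8   0.5 168.8] turn 0.14
```

View pics/b_wrist.png

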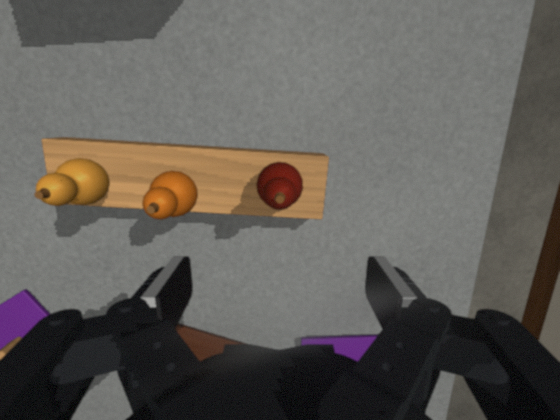

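The wrist camera shows the red gourd centred between the jaws at (281,185), within 1 mm of the other views. I descend and grip now.

Request:
move_arm --pt "1 0 15 0 100" --pt "1 0.5 45 0 100" --pt "1 0.5 75 0 100" --pt "1 0.5 105 0 100" --pt "1 0.5 130 0 100" --pt "1 0.5 150 0 100" --pt "1 0.5 162 0 100" --pt "1 0.5 168 0 100" --pt "1 0.5 168 0 100" --pt "1 0.5 168 0 60" --pt "1 0.5 168 0 48" --pt "1 0.5 168 0 40" --pt "1 0.5 168 0 30" --pt "1 0.5 168 0 20" --pt "1 0.5 168 0 20" --pt "1 0.5 168 0 20" --pt "1 0.5 168 0 20" --newtons 30

```text
time: 3.9
tool_pos: [0.6544, 0.0175, 0.0835]
tcp_rot: [2.216, 2.225, 0.002]
wrist_force: [-1.5, -0.0, 6.3]
width: 0.376
```

```bash
python3 - <<'E'
from h import *
delta([.653,.017,.082],90)
c=cam('wrist'); cv2.imwrite('pics/c_wrist.png',c['pixels'][:,:,::-1])
E
```

```text
t 3.9 pos [0.6544 0.0175 0.0835] psi 90.22 z [ 0.0017 -0.     -1.    ] F [-1.45 -0.    6.3 ] w 0.376
  shift [-0.5 -1.4  1.5] turn 0.22
```

View pics/c_wrist.png

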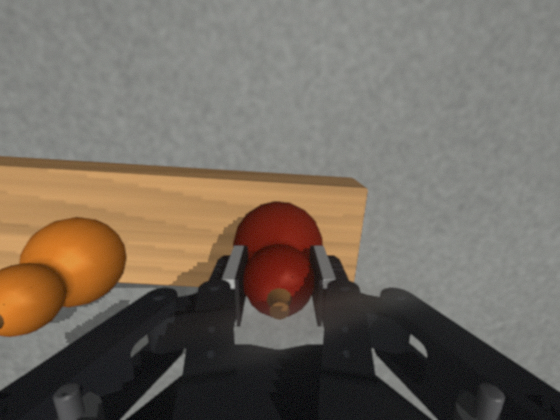

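Grip is on the upper ball (width 32 mm ≈ 34 mm). I lift now.

Request:
move_arm --pt "0 0 -3 0 20" --pt "0 0 -8 0 20" --pt "0 0 -18 0 20" --pt "0 0 -35 0 20" --pt "0 0 -58 0 20" --pt "0 0 -83 0 20" --pt "0 0 -108 0 20" --pt "0 0 -130 0 20" --pt "0 0 -143 0 20" --pt "0 0 -150 0 20" --pt "0 0 -150 0 20" --pt "0 0 -150 0 20"

```text
time: 5.15
tool_pos: [0.653, 0.0175, 0.2313]
tcp_rot: [-2.217, -2.225, 0.002]
wrist_force: [0.1, 0.5, -1.3]
width: 0.379
```

```bash
python3 - <<'E'
from h import *
delta([.490,.3125,.233],94)
for n in ('wrist','side'):
    c=cam(n); cv2.imwrite(f'pics/d_{n}.png',c['pixels'][:,:,::-1])
    P=cloud(c); s=bot.read_state(); d=P-s['tool_pos']
    m=(np.hypot(d[...,0],d[...,1])<.035)&(d[...,2]<-.002)&(d[...,2]>-.06); print(n,m.sum(),sphere(P[m],.027)-s['tool_pos'],P[m][:,2].min()-s['tool_pos'][2])
E
```

```text
t 5.15 pos [0.653  0.0175 0.2313] psi 90.21 z [-0.0016 -0.     -1.    ] F [ 0.09  0.46 -1.34] w 0.379
  shift [ 295.6 -161.9   -1.5] turn -3.79
wrist 2447 [-0.00097761 -0.00158117 -0.02220058] -0.030854366190984472
side 180 [ 5.14902621e-05 -1.91234692e-03 -1.98010122e-02] -0.040013261928322136
```

View pics/d_side.png

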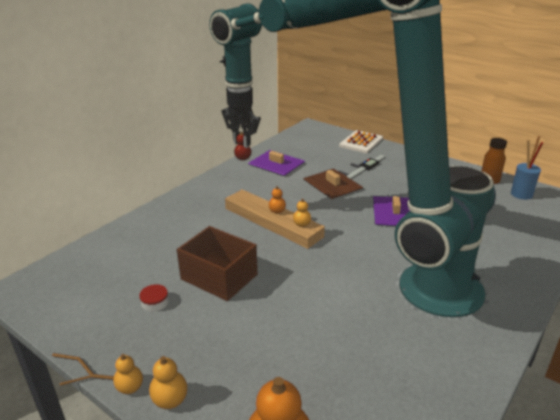

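View pics/d_wrist.png

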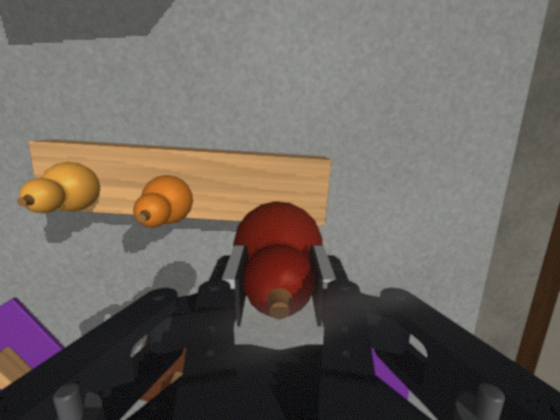

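The gourd is held upright. Next I carry it over the box.

Request:
move_arm --pt "5 -3 -2 0 20" --pt "18 -10 -2 0 20" --pt "38 -21 -2 0 20" --pt "62 -34 -2 -1 20" --pt "88 -48 -2 -1 20" --pt "115 -63 -2 -2 20" --pt "142 -78 -2 -2 20" --pt "169 -93 -2 -3 20" --pt "195 -107 -2 -3 20" --pt "220 -120 -2 -4 20" --pt "243 -133 -2 -4 20" --pt "262 -144 -2 -4 20" --pt "277 -152 -2 -4 20" --pt "287 -157 -2 -4 20" --pt "293 -160 -2 -4 20" --pt "295.5 -162 -2 -4 20" --pt "295.5 -162 -2 -4 20" --pt "295.5 -162 -2 -4 20"

```text
time: 7.05
tool_pos: [0.4909, 0.3118, 0.2342]
tcp_rot: [2.139, 2.301, -0.0]
wrist_force: [0.6, 0.6, -1.0]
width: 0.375
```

```bash
python3 - <<'E'
from h import *
delta([.490,.3125,.050],94)
for n in ('wrist','side'):
    c=cam(n); cv2.imwrite(f'pics/e_{n}.png',c['pixels'][:,:,::-1])
    P=cloud(c); s=bot.read_state(); d=P-s['tool_pos']
    m=(np.hypot(d[...,0],d[...,1])<.035)&(d[...,2]<-.002)&(d[...,2]>-.06); print(n,m.sum(),sphere(P[m],.027)-s['tool_pos'])
    if n=='wrist':
        m=(P[...,2]>.094)&(P[...,2]<.106)&(np.hypot(d[...,0],d[...,1])<.13); print('rim',rect(P[m]))
E
```

```text
t 7.05 pos [0.4909 0.3118 0.2342] psi 94.18 z [ 1.e-04 -4.e-04 -1.e+00] F [ 0.56  0.58 -1.  ] w 0.375
  shift [  0.8  -0.8 184.2] turn 0.18
wrist 2584 [-0.00123995 -0.00156465 -0.02276708]
rim [489.9 311.5 161.  130.    4.2]
side 255 [ 0.00027871 -0.00118249 -0.0201798 ]
```

View pics/e_wrist.png

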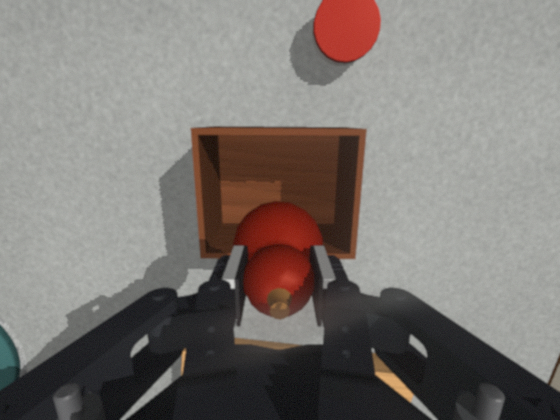

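View pics/e_side.png

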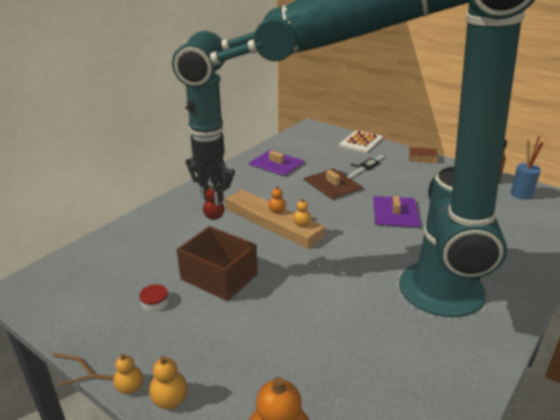

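Request:
move_arm --pt "0 0 8 0 20" --pt "0 0 25 0 20" --pt "0 0 45 0 20" --pt "0 0 68 0 20" --pt "0 0 90 0 20" --pt "0 0 112 0 20" --pt "0 0 132 0 20" --pt "0 0 148 0 20" --pt "0 0 160 0 20" --pt "0 0 168 0 20" --pt "0 0 173 0 20" --pt "0 0 176 0 20" --pt "0 0 178 0 20" --pt "0 0 179 0 20" --pt "0 0 180 0 20" --pt "0 0 180 0 20" --pt "0 0 180 0 20"

```text
time: 8.85
tool_pos: [0.4907, 0.3125, 0.0546]
tcp_rot: [2.138, 2.302, 0.001]
wrist_force: [0.8, -1.3, -0.8]
width: 0.381
```

```bash
python3 - <<'E'
from h import *
delta([.490,.3125,.050],94)
E
```

```text
t 8.85 pos [0.4907 0.3125 0.0546] psi 94.22 z [ 4.e-04  3.e-04 -1.e+00] F [ 0.81 -1.34 -0.84] w 0.381
  shift [ 0.  -0.7  4.6] turn 0.22
```

Request:
move_arm --pt "0 0 0.5 0 20" --pt "0 0 1 0 20" --pt "0 0 1.5 0 20" --pt "0 0 2 0 20" --pt "0 0 2.5 0 20" --pt "0 0 3 0 20" --pt "0 0 3 0 20"

```text
time: 9.55
tool_pos: [0.4904, 0.3123, 0.0512]
tcp_rot: [-2.138, -2.302, 0.0]
wrist_force: [-0.7, 0.5, -1.1]
width: 0.379
```

```bash
python3 - <<'E'
from h import *
for i in range(3): delta([.490,.3125,.050],94); cam('wrist')
E
```

```text
t 9.55 pos [0.4904 0.3123 0.0512] psi 94.21 z [-2.e-04 -1.e-04 -1.e+00] F [-0.67  0.48 -1.07] w 0.379
  shift [ 0.2 -0.4  1.2] turn 0.21
t 9.6 pos [0.4905 0.3124 0.0512] psi 94.21 z [-1.e-04 -0.e+00 -1.e+00] F [ 0.7   0.35 -1.06] w 0.377
  shift [ 0.2 -0.4  1.2] turn 0.21
t 9.65 pos [0.4905 0.3124 0.0512] psi 94.21 z [-1.e-04 -0.e+00 -1.e+00] F [-0.12  0.18 -0.6 ] w 0.379
  shift [ 0.2 -0.5  1.2] turn 0.21
```

Request:
move_arm --pt "0 0 0.5 0 20" --pt "0 0 1 0 20" --pt "0 0 1 0 20"

```text
time: 10.0
tool_pos: [0.4905, 0.3124, 0.0502]
tcp_rot: [-2.138, -2.302, 0.0]
wrist_force: [0.4, 0.4, -1.1]
width: 0.371
```

Request:
move_arm --pt "0 0 0.5 0 20" --pt "0 0 1 0 20" --pt "0 0 1 0 20"

```text
time: 10.3
tool_pos: [0.4906, 0.3125, 0.0495]
tcp_rot: [-2.138, -2.301, -0.0]
wrist_force: [-0.9, -0.5, 0.9]
width: 0.378
```

Request:
move_arm --pt "0 0 0.5 0 20" --pt "0 0 0.5 0 20"

```text
time: 10.5
tool_pos: [0.4907, 0.3126, 0.0495]
tcp_rot: [-2.138, -2.302, -0.001]
wrist_force: [-2.2, -0.8, 4.7]
width: 0.376
```

The foot has touched the floor (+4.7 N). Now I open gently and retreat straight up.

Request:
move_arm --pt "0 0 0 0 38" --pt "0 0 0 0 41" --pt "0 0 0 0 45" --pt "0 0 0 0 52" --pt "0 0 0 0 62" --pt "0 0 0 0 72" --pt "0 0 0 0 72" --pt "0 0 0 0 72" --pt "0 0 -5 0 72" --pt "0 0 -15 0 72" --pt "0 0 -35 0 72" --pt "0 0 -60 0 72" --pt "0 0 -90 0 72" --pt "0 0 -120 0 72" --pt "0 0 -150 0 72" --pt "0 0 -175 0 72" --pt "0 0 -190 0 72" --pt "0 0 -195 0 72"

```text
time: 12.3
tool_pos: [0.4916, 0.313, 0.2467]
tcp_rot: [2.137, 2.301, 0.007]
wrist_force: [1.0, 0.9, -0.5]
width: 0.721
```

```bash
python3 - <<'E'
from h import *
delta([.518,-.291,.26],160)
c=cam('wrist'); cv2.imwrite('pics/f_wrist.png',c['pixels'][:,:,::-1]); P=cloud(c)
d=np.hypot(P[...,0]-.4905,P[...,1]-.3122)
m=(d<.03)&(P[...,2]>.056)&(P[...,2]<.083); print(m.sum(),sphere(P[m],.017))
m=(d<.04)&(P[...,2]>.018)&(P[...,2]<.048); print(m.sum(),sphere(P[m],.027))
m=(P[...,2]>.094)&(P[...,2]<.106)&(d<.13)&(d>.05); print('rim',rect(P[m]))
E
```

```text
t 12.3 pos [0.4916 0.313  0.2467] psi 94.22 z [ 0.0039  0.0023 -1.    ] F [ 1.01  0.87 -0.53] w 0.721
  shift [-604.3  -18.   -14.5] turn -65.78
622 [0.48926593 0.31107679 0.06661589]
674 [0.4892883  0.31090673 0.02642402]
rim [489.7 311.4 160.6 130.5   3.9]
```

View pics/f_wrist.png

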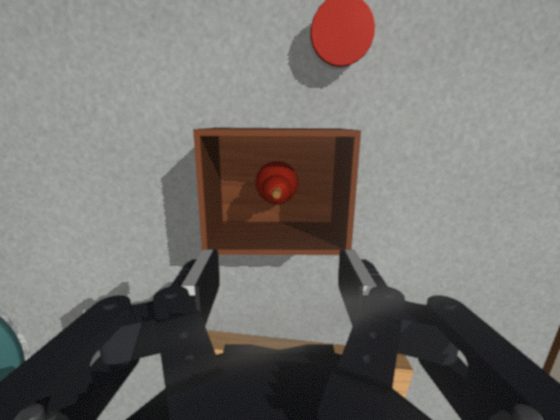

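Gourd upright at (489,311), centred in the box, box unmoved. Next, to the lid.

Request:
move_arm --pt "-8 0 -14 0 100" --pt "-30 -1 -14 -4 100" --pt "-65 -2 -14 -8 100" --pt "-105 -3 -14 -13 100" --pt "-145 -4 -14 -18 100" --pt "-185 -5 -14 -23 100" --pt "-225 -6 -14 -28 100" --pt "-265 -8 -14 -33 100" --pt "-305 -9 -14 -38 100" --pt "-345 -10 -14 -43 100" --pt "-385 -11 -14 -48 100" --pt "-425 -12 -14 -52 100" --pt "-465 -14 -14 -56 100" --pt "-505 -15 -14 -60 100" --pt "-545 -16 -14 -63 100" --pt "-578 -17 -14 -65 100" --pt "-597 -18 -14 -66 100" --pt "-604 -18 -14 -66 100" --pt "-604 -18 -14 -66 100" --pt "-604 -18 -14 -66 100"

```text
time: 14.35
tool_pos: [0.5165, -0.2904, 0.2572]
tcp_rot: [-0.54, -3.093, -0.002]
wrist_force: [-0.1, -0.8, -0.4]
width: 1.001
```

```bash
python3 - <<'E'
from h import *
delta([.518,-.291,.06],160)
c=cam('wrist'); cv2.imwrite('pics/g_wrist.png',c['pixels'][:,:,::-1]); P=cloud(c)
d=np.hypot(P[...,0]-.518,P[...,1]+.291)
m=(d<.045)&(P[...,2]>.038)&(P[...,2]<.06); print('handle',m.sum(),rect(P[m]),np.median(P[m][:,2]))
k=cv2.morphologyEx(((d<.13)&(P[...,2]>.007)&(P[...,2]<.06)).astype(np.uint8),cv2.MORPH_OPEN,np.ones((5,5)))>0
print('plate',rect(P[k]),rectmask(c,k,.014),np.median(P[k][:,2]))
E
```

```text
t 14.35 pos [ 0.5165 -0.2904  0.2572] psi 160.21 z [-0.0012  0.0013 -1.    ] F [-0.1  -0.75 -0.41] w 1.001
  shift [ -1.9  -0.2 197.2] turn 0.21
handle 732 [ 519.3 -291.7   56.4   19.5  -20.2] 0.046609667341511674
plate [ 519.2 -291.9  166.2  136.1  -19.9] [ 518.6 -291.7  164.6  134.9  -19.9] 0.01286894916390452
```

View pics/g_wrist.png

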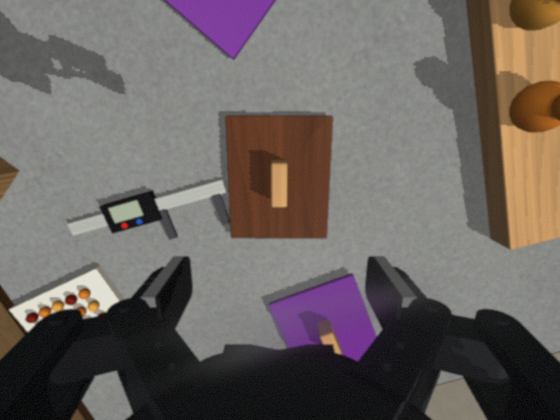

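The wrist view shows the brown lid's handle at (280,183), lined up with the jaws; position (519.0, −291.6), yaw −20.0°. I descend on it.

Request:
move_arm --pt "-1 0 10 0 100" --pt "-3 -0.4 35 0 100" --pt "-3 -0.4 70 0 100" --pt "-3 -0.4 105 0 100" --pt "-3 -0.4 140 0 100" --pt "-3 -0.4 170 0 100" --pt "-3 -0.4 195 0 100" --pt "-3 -0.4 214 0 100" --pt "-3 -0.4 226 0 100" --pt "-3 -0.4 233 0 100" --pt "-3 -0.4 236 0 100" --pt "-3 -0.4 236 0 100" --pt "-3 -0.4 236 0 100"

```text
time: 15.7
tool_pos: [0.5205, -0.2931, 0.0229]
tcp_rot: [0.539, 3.093, -0.001]
wrist_force: [0.1, -0.5, 1.4]
width: 1.0
```

```bash
python3 - <<'E'
from h import *
delta([.519,-.2916,.021],160)
E
```

```text
t 15.7 pos [ 0.5205 -0.2931  0.0229] psi 160.22 z [ 0.0017 -0.001  -1.    ] F [ 0.12 -0.52  1.36] w 1.0
  shift [1.9 1.  1.9] turn 0.22
```

Request:
move_arm --pt "1 0.8 1 0 100" --pt "1.5 0.8 1 0 80" --pt "1.5 0.8 1 0 60" --pt "1.5 0.8 1 0 45" --pt "1.5 0.8 1 0 33" --pt "1.5 0.8 1 0 27" --pt "1.5 0.8 1 0 22" --pt "1.5 0.8 1 0 10" --pt "1.5 0.8 1 0 10" --pt "1.5 0.8 1 0 10" --pt "1.5 0.8 1 0 10" --pt "1.5 0.8 1 0 10" --newtons 60

```text
time: 16.9
tool_pos: [0.5187, -0.2916, 0.021]
tcp_rot: [0.54, 3.094, -0.0]
wrist_force: [-0.1, -0.1, 1.9]
width: 0.222
```

```bash
python3 - <<'E'
from h import *
delta([.519,-.2916,.021],160)
E
```

```text
t 16.9 pos [ 0.5187 -0.2916  0.021 ] psi 160.21 z [ 4.e-04 -3.e-04 -1.e+00] F [-0.11 -0.13  1.87] w 0.222
  shift [-0.3  0.1 -0. ] turn 0.21
```

Request:
move_arm --pt "0 0 -2 0 10" --pt "0 0 -6 0 10" --pt "0 0 -14 0 10" --pt "0 0 -28 0 10" --pt "0 0 -48 0 10" --pt "0 0 -72 0 10" --pt "0 0 -97 0 10" --pt "0 0 -122 0 10" --pt "0 0 -147 0 10" --pt "0 0 -172 0 10" --pt "0 0 -195 0 10" --pt "0 0 -213 0 10" --pt "0 0 -224 0 10" --pt "0 0 -229 0 10" --pt "0 0 -229 0 10" --pt "0 0 -229 0 10"

```text
time: 18.5
tool_pos: [0.518, -0.2911, 0.2488]
tcp_rot: [-0.54, -3.093, -0.001]
wrist_force: [0.3, 0.1, -1.4]
width: 0.22
```

```bash
python3 - <<'E'
from h import *
delta([.4898,.3115,.25],183.9)
for n in('side','wrist'):
    c=cam(n); cv2.imwrite(f'pics/i_{n}.png',c['pixels'][:,:,::-1])
E
```

```text
t 18.5 pos [ 0.518  -0.2911  0.2488] psi 160.21 z [-1.4e-03  8.0e-04 -1.0e+00] F [ 0.29  0.12 -1.41] w 0.22
  shift [230.5 557.5  -0.6] turn -23.69
```

View pics/i_side.png

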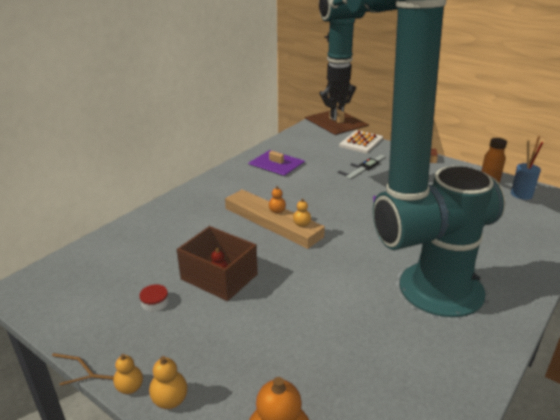

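View pics/i_wrist.png

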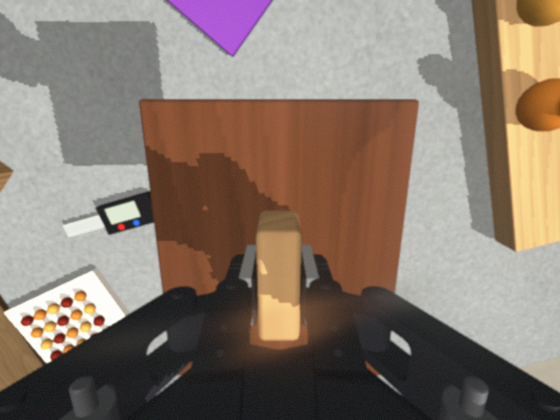

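Request:
move_arm --pt "2 5 0 0 10" --pt "6 15 0 0 10" --pt "13 32 0 -1 10" --pt "23 55 0 -2 10" --pt "34 82 0 -3 10" --pt "45 110 0 -4 10" --pt "57 138 0 -5 10" --pt "69 166 0 -6 10" --pt "80 194 0 -8 10" --pt "92 222 0 -9 10" --pt "103 250 0 -10 10" --pt "115 278 0 -11 10" --pt "126 306 0 -12 10" --pt "138 334 0 -14 10" --pt "149 361 0 -15 10" --pt "160 387 0 -16 10" --pt "170 411 0 -17 10" --pt "179 432 0 -18 10" --pt "187 450 0 -19 10" --pt "194 467 0 -20 10"

```text
time: 20.6
tool_pos: [0.4925, 0.2157, 0.2498]
tcp_rot: [0.011, -3.141, -0.001]
wrist_force: [0.9, -0.1, -1.3]
width: 0.221
```

```bash
python3 - <<'E'
from h import *
delta([.4898,.3115,.25],183.9)
E
```

```text
t 20.6 pos [0.4925 0.2157 0.2498] psi -179.62 z [-4.e-04  4.e-04 -1.e+00] F [ 0.89 -0.05 -1.28] w 0.221
  shift [ 2.1 95.8 -0.2] turn -3.52
```

Request:
move_arm --pt "0 14 0 -0.5 10" --pt "0 30 0 -1 10" --pt "1 46 0 -2 10" --pt "1 61 0 -2.5 10" --pt "2 74 0 -3 10" --pt "2 84 0 -3.5 10" --pt "2 91 0 -3.5 10" --pt "2 94.5 0 -3.5 10" --pt "2 95.5 0 -3.5 10" --pt "2 95.5 0 -3.5 10" --pt "2 95.5 0 -3.5 10" --pt "2 95.5 0 -3.5 10"

```text
time: 21.8
tool_pos: [0.4918, 0.3087, 0.2498]
tcp_rot: [-0.101, 3.14, -0.0]
wrist_force: [0.2, 0.5, -0.6]
width: 0.224
```

```bash
cat > meas.py <<'E'
from h import *
import sys
delta([.4898,.3115,.136],183.9)
s=bot.read_state(); zl=s['tool_pos'][2]-.021
tag=sys.argv[1]
for n in('top','side','wrist'):
    c=cam(n); cv2.imwrite(f'pics/{tag}_{n}.png',c['pixels'][:,:,::-1]); P=cloud(c)
    d=np.hypot(P[...,0]-s['tool_pos'][0],P[...,1]-s['tool_pos'][1])
    m=((d<.13)&(abs(P[...,2]-zl-.014)<.009))
    k=cv2.morphologyEx(m.astype(np.uint8),cv2.MORPH_OPEN,np.ones((3,3)))>0
    if k.sum()<50: print(n,'few',k.sum()); continue
    Q=P[k]; A=np.c_[Q[:,:2]-s['tool_pos'][:2],np.ones(len(Q))]
    top=Q[abs(Q[:,2]-np.median(Q[:,2]))<.005]; A=np.c_[top[:,:2]-s['tool_pos'][:2],np.ones(len(top))]
    pl=np.linalg.lstsq(A,top[:,2],rcond=None)[0]
    print(n,'plate',k.sum(),rect(Q),rectmask(c,k,zl+.014),'tilt deg',np.degrees(pl[:2]).round(2),'z',pl[2].round(4),'expected top',round(zl+.014,4))
    m=(d<.14)&(abs(P[...,2]-.1)<.006)
    if m.sum()>30: print('   rim visible',m.sum(),rect(P[m]))
E
python3 meas.py j
```

```text
t 21.8 pos [0.4918 0.3087 0.2498] psi -176.32 z [ 1.e-04 -1.e-04 -1.e+00] F [ 0.24  0.48 -0.56] w 0.224
  shift [  1.8   2.9 113.8] turn -0.22
top plate 2114 [492.4 308.3 166.6 136.8   3.8] [493.  291.1 166.1 102.4   3.9] tilt deg [0.03 0.03] z 0.2431 expected top 0.2428
   rim visible 217 [490.9 309.6 160.1 127.1   2.2]
side plate 1724 [491.8 309.2 169.1 139.6   3.1] [490.5 311.  172.  142.8   3.7] tilt deg [ 0.18 -0.29] z 0.2441 expected top 0.2428
   rim visible 660 [490.2 312.  166.9 135.9   4. ]
wrist plate 43943 [491.4 308.2 164.6 136.    3.8] [462.3 306.2 133.2 105.3 -86.3] tilt deg [ 0.05 -0.04] z 0.2417 expected top 0.2428
```

Request:
move_arm --pt "0.5 1 2 0 10" --pt "1 2 8 -0.2 10" --pt "1.8 3.2 17 -0.2 10" --pt "1.8 3.2 28 -0.2 10" --pt "1.8 3.2 40 -0.2 10" --pt "1.8 3.2 52 -0.2 10" --pt "1.8 3.2 63 -0.2 10" --pt "1.8 3.2 73 -0.2 10" --pt "1.8 3.2 81 -0.2 10" --pt "1.8 3.2 87 -0.2 10" --pt "1.8 3.2 91 -0.2 10" --pt "1.8 3.2 94 -0.2 10" --pt "1.8 3.2 95 -0.2 10" --pt "1.8 3.2 95 -0.2 10" --pt "1.8 3.2 95 -0.2 10" --pt "1.8 3.2 95 -0.2 10"

```text
time: 23.55
tool_pos: [0.4899, 0.3124, 0.1552]
tcp_rot: [-0.107, 3.139, 0.001]
wrist_force: [-1.1, 0.0, -0.7]
width: 0.224
```

```bash
python3 meas.py k
```

```text
t 23.55 pos [0.4899 0.3124 0.1552] psi -176.09 z [ 7.e-04  4.e-04 -1.e+00] F [-1.07  0.03 -0.66] w 0.224
  shift [ 0.2 -0.9 19.2] turn 0.01
top plate 1667 [490.5 312.1 165.6 136.7   3.6] [491.8 289.9 165.9  92.7   3.9] tilt deg [ 0.05 -0.05] z 0.1484 expected top 0.1482
   rim visible 132 [489.6 250.  162.4  37.4  -8.9]
side plate 1718 [489.9 312.7 171.5 140.6   3.3] [488.9 314.3 171.  141.5   3.8] tilt deg [ 0.16 -0.1 ] z 0.1494 expected top 0.1482
   rim visible 415 [489.7 311.4 165.7 137.7   3.9]
wrist plate 43934 [489.2 311.7 163.8 135.9   4. ] [460.3 309.6 133.1 105.2 -86.1] tilt deg [ 0.08 -0.03] z 0.1469 expected top 0.1482
```

View pics/k_side.png

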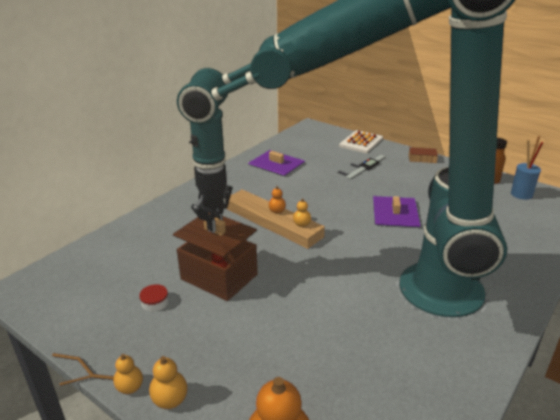

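View pics/k_top.png

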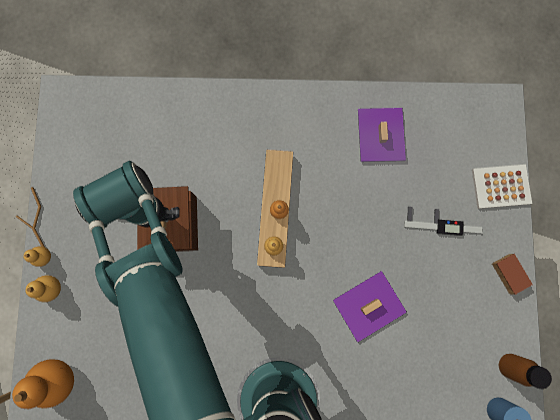

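Lid and box agree within about 1 mm in every view and the lid is level. Final 19 mm down.

Request:
move_arm --pt "0 -0.2 1 0 10" --pt "0 -0.3 3 0 10" --pt "0 -0.3 6 0 10" --pt "0 -0.3 9 0 10" --pt "0 -0.3 12 0 10" --pt "0 -0.3 14.5 0 10" --pt "0 -0.3 16.5 0 10" --pt "0 -0.3 18 0 10" --pt "0 -0.3 19 0 10" --pt "0 -0.3 19 0 10" --pt "0 -0.3 19 0 10" --pt "0 -0.3 19 0 10" --pt "0 -0.3 19 0 10" --pt "0 -0.3 19 0 10" --pt "0 -0.3 19 0 10"

```text
time: 25.2
tool_pos: [0.4897, 0.312, 0.1358]
tcp_rot: [-0.107, 3.14, 0.0]
wrist_force: [0.6, -0.6, -1.9]
width: 0.223
```

```bash
python3 meas.py l; python3 -c "
from h import *
s=bot.read_state(); print(abs(s['joint_vel']).max())
c=load('side');P=cloud(c)
for k,(a,b,e,f) in dict(hon=(266,184,288,216),straw=(290,196,314,230)).items():
    Q=P[b:f,a:e].reshape(-1,3); m=(Q[:,2]>.09)&(Q[:,2]<.117); print(k,sphere(Q[m],.017).round(4))
im=c['pixels'][180:310,150:290,::-1]; cv2.imwrite('pics/l_crop.png',cv2.resize(im,None,fx=5,fy=4.5,interpolation=cv2.INTER_CUBIC))
"
```

```text
t 25.2 pos [0.4897 0.312  0.1358] psi -176.09 z [ 0.e+00  1.e-04 -1.e+00] F [ 0.6  -0.61 -1.89] w 0.223
  shift [-0.1 -0.5 -0.2] turn 0.01
top plate 1548 [491.5 309.8 165.4 134.2   2.2] [491.6 288.1 166.   90.4   4. ] tilt deg [-0.05 -0.09] z 0.1292 expected top 0.1288
   rim visible 42 [497.8 247.9 148.6   2.5   3.9]
side plate 1710 [491.1 313.5 171.7 140.1   3.8] [488.9 313.7 170.8 141.6   4. ] tilt deg [ 0.06 -0.05] z 0.1301 expected top 0.1288
   rim visible 376 [488.5 313.  162.2 136.2   3.5]
wrist plate 43971 [489.1 311.1 164.  135.7   3.8] [460.2 309.2 133.2 105.3 -86.1] tilt deg [ 0.06 -0.03] z 0.1277 expected top 0.1288
0.001595039711805306
hon [0.5318 0.0064 0.1037]
straw [0.4278 0.0205 0.1036]
```

View pics/l_crop.png

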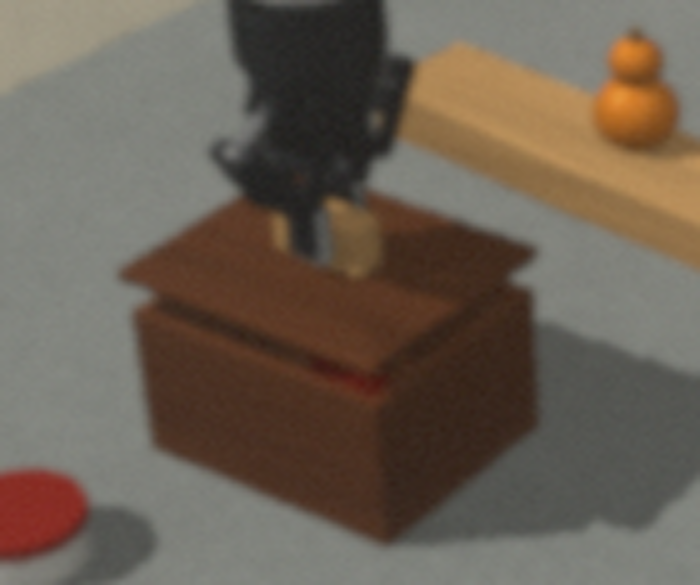

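View pics/l_wrist.png

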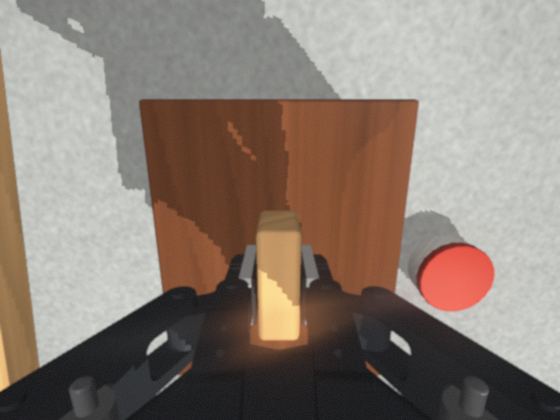

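The side crop shows the lid level and square over the box with an even gap, the red gourd inside and the neighbours in place. I hand the job in.

```bash
python3 -c "
from h import *
print(bot.finish_job())"
```

```text
the job is handed in; nothing more can be done
None
```

The red gourd now stands upright on the box floor, released, and the arm has stopped with the brown lid held over the opening. I handed the job in at 25 s.

- **Gourd:** I lowered it in small steps until the wrist force rose to about 5 N at contact, then let go. The wrist camera afterwards showed it upright at (489, 311) mm, about 1 mm from the box centre. The box had not moved.
- **Lid:** The tool position and the views agree to about 1–2 mm that it is centred over the box. It is turned 3.9° against the box's 3.9° and tilted about 0.1° or less. The underside is at about 115 mm, so 15 mm above the rim, and the joints were still. The wrist force showed no sign of contact with the box.
- **Bystanders:** The honey and straw gourds measured the same as at the start, within about 1–2 mm. The tin and caliper looked undisturbed in the pictures, but I did not re-measure them.
- **Where checks disagreed:** The last top view put the lid at (491.5, 309.8) mm and 2.2°. The arm partly hid the lid there, so I trusted the wrist and side views and the tool position. The height readings differed by up to 2.5 mm between cameras. I took 15 mm as the gap from the plug's underside to the rim.

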